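Balance the vial case on the mixer's domed head

ROBOT

A 7-joint arm with a two-finger parallel gripper is mounted at the origin on the work surface. World frame = base frame: x ahead of the robot, y to its left, z up, the work surface at z = 0. Lengths are in m, angles in rad, forces in N, time in s.
With the tool pointing down it reaches from about 0.4 to 0.875 m from the base axis. Payload 19.3 kg.
Tool frame: the origin (TCP) lies at the very end of the fingers, on their centre line; the grasp point (between the pads) lies 19 mm behind it; z points along the fingers, y is the line along which they close (so a half turn about z gives the same grasp; the last joint's range is limited). The gripper opens to 85 mm and grips with 20 to 120 N. Pads are 22 mm wide; open, the fingers measure 114 mm over their backs; the gripper's body (76 mm by 85 mm) begins 54 mm behind the grasp point. The pads swing forward as they close: fully open they stand 13 mm farther back than shut.
Start: joints at [-1.34, 0.521, -0.036, 1.599, 0.021, 1.021, -0.113], TCP at [0.185, 0.597, 0.231] pointing down, gripper open.
Joint ranges: [-2.91, 2.91], [-0.3, 2.13], [-1.5, 1.42], [0.17, 2.43], [-1.26, 4.41], [0.16, 1.93], [-2.52, 2.52]. Speed limits (rad/s): [1.89, 1.89, 2.39, 2.39, 3.01, 3.01, 3.01].

INTERFACE

Orientations are given as [roll, pitch, yaw] about the fixed x, y, z axes, in that order (R = Rz(yaw) Ry(pitch) Rx(roll)).
In Python, from workcell import monitor, optics, job_done gives the robot as it stands.
- The arm moves only by the shell command python3 -m handwheel 'ROWS' [FORCE]. ROWS is JSON, a list of rows, each an object of numbers: "dx", "dy", "dz": the shift along the tool's x, y, z in cm; "wx", "wy", "wz": the turn, a rotation vector about the tool's x, y, z in rad; "claw": the opening in per cent of the stroke, from 0 (shut) to 100 (fully open). A call has 1 to 8 rows; each row shifts and turns the commanded pose from where the row before left it, along the tool's axes as they then stand; what a row does not reach is not made up. A row lasts 1/8 s, in which the tool goes at most 62.5 mm and 10.7 degrees, less where a joint would pass 70% of its speed; a pose out of reach is approached as far as the arm can. A call with a gripper value outside its range is refused whole. The fingers move at their own pace and stop on an object; FORCE is the grip in N (left out, the last holds). Time passes only in rows, so rows that do not move let the fingers close. It gives the time, the measured TCP pose, the force, the opening and the grip force at its end, in the units of the state.
- monitor.observe(): the state, without advancing time (a new reading comes with each control period).
- optics.grab_frame(name): name is "scene" or "top" or "wrist"; returns a dict with "frame" (400x640x3 uint8, blue, green, red), "fovy" (degrees; the focal length in pixels is half the picture's height over the tangent of half this angle, whatever the lens; pixels are square), "cx", "cy" (the principal point, pixels), "R" (3x3) and "t" (3): a world point X has camera coordinates R X + t. Camera axes: x right, y down, z forward; pixel columns grow to the right and rows downward; lengths in m; the calibration is good to about 2 mm. A picture is of the moment at which its call begins. There is no depth.
- job_done(): hands the job in; it is judged then, once.
Trained networks look in the newest picture that a camera, given by its name, has taken for a name from the list of things; names that differ only in an ending like _2 or _b are one class to them, and where a whole thing is asked for, a point or a joint stands for the part that bears it (a point fixed in the world has none). Each returns a list of dicts, best first, with "p" (0 to 1); they miss things now and then, are a little off and sometimes report something else, mostly with a low value. They report only what shows in the picture. A call takes as long as a camera call. They do not tell look-alikes from the thing itself.
- optics.masks_of(name, camera): "region" (400x640 bool, what is visible of it) and "rect" ([left, top, width, height] in pixels, round what is visible of it).
The state is a dict: "clock": time; "qpos": joint angles; "qd": joint speeds; "joint_efforts": joint torques, N m; "position": TCP position; "tool_rot": TCP orientation; "force": force on the tool from outside, world axes, zero at the start; "moment": the same for the moment, N m; "grip_width": finger opening in m; "finger_force": force on a finger pad.
Only numpy, scipy, OpenCV 4.12 (cv2) and the standard library are available. Lean on these libraries where they do the work, as an engineer would, in place of code of your own. Each camera call takes 0.05 s, during which the arm holds its last target. There are 200 camera calls.

TASK

Set the closed blue-and-white vial case on the green domed head of the rocking mixer so that it balances there by itself, right way up, level and still, resting on nothing but the dome. The vials inside sit towards one end where you cannot see them, so the case's balance point is not at its middle and must be found by feel. Leave the saline bottle, the blue basket and the glove box where they are.

Things in the scene. Friction and masses are not known exactly. Their poses are not given: they have to be found in the camera images.
- case_center (a point): centre (half-way up and along) of the closed vial case: a rigid box 180 long (x axis) x 52 wide (y axis) x 46 tall (z axis, up when right way up), blue with a white lid and grey latches, alike at both ends; flat underside 23 below this point. It stands flat on the counter at any yaw and can be gripped across its width from above
- vial_case: the same case; origin at the centre of its underside, same axes. Weighs about 0.5 to 0.7 kg. Its centre of mass lies on the long centre line, about 20 mm up, 15 to 50 mm from the middle towards one end; which end and how far differ every time and cannot be seen; the contents do not shift
- dome_top (a point): highest point of the mixer's domed head: green soft rubber, part of a sphere of radius 90, 105 above the counter; z up. A case lying on it tips by about 1 degree for every 1.2 mm that its centre of mass is off this point horizontally
- mixer: rocking mixer, fixed and heavy, switched off (nothing on it moves): white housing 200 x 200, 80 tall, blue panel on its front (-x side), the dome standing 25 above the middle of its top; origin at the centre of its underside, z up
- saline: bystander: white bottle, radius 34, 170 tall, origin at the centre of its underside
- basket: bystander: open blue basket 220 x 150 x 75 (x, y, z) with some stock in it, up to 95 tall; origin at the centre of its underside
- glove_box: bystander: white and blue carton 230 x 120 x 90 (x, y, z), origin at the centre of its underside
Mind the look-alikes: they are no part of the job. Leave any orange or red look-alike of the vial_case alone.

How it is judged:
By the outcome, as a careful person would: the job done as asked, in the order asked, and still so for the second after the job is handed in, with the robot touching nothing.
It also fails if it takes over 45 s, if anything falls off the work surface, if the arm or the gripper's body presses on something with over 40 N, if the wrist force passes 120 N, or if a joint passes its speed limit or range.

## Working session

There is one attempt and no reset: what is moved stays moved. The work goes in short steps, Python scripts to look and compute and a shell command to move; the robot and the scene stay as the last step left them, time stands still between calls to the robot, and variables do not carry over. Pictures are saved under pics/ and viewed, at most 10 in all, crops included, and the job is handed in when it is done.

```bash
mkdir -p pics; ls; cat > h.py <<'E'
import numpy as np, cv2
from workcell import monitor, optics, job_done
def grab(n,save=None):
    f=optics.grab_frame(n)
    if save: cv2.imwrite('pics/'+save,f['frame'])
    return f
def foc(f): return 200/np.tan(np.radians(f['fovy'])/2)
def unproj(f,u,v,z):
    R=np.array(f['R']);t=np.array(f['t']);F=foc(f)
    d=R.T@np.array([(u-f['cx'])/F,(v-f['cy'])/F,1]);c=-R.T@t
    return c+d*(z-c[2])/d[2]
def proj(f,X):
    p=np.array(f['R'])@np.array(X)+np.array(f['t']);F=foc(f)
    return F*p[0]/p[2]+f['cx'],F*p[1]/p[2]+f['cy']
E
python3 - <<'E'
from h import *
s=monitor.observe();print({k:np.round(v,3) for k,v in s.items()})
a=grab('scene');b=grab('top','top0.png')
cv2.imwrite('pics/scene0.png',a['frame'])
for n in ['vial_case','mixer','saline','basket','glove_box','dome_top']:
  for c in ['top','scene']:
    try: print(n,c,[(round(m['p'],2),np.round(m['rect'])) for m in optics.masks_of(n,c)][:4])
    except Exception as e: print(n,c,e)
E
```

```text
pics
{'clock': np.float64(0.0), 'qpos': array([-1.34 ,  0.522, -0.036,  1.6  ,  0.021,  1.021, -0.113]), 'qd': array([ 0.001,  0.001,  0.001, -0.   ,  0.001, -0.   ,  0.   ]), 'joint_efforts': array([-0.0000e+00, -9.2707e+01,  1.9800e+00, -3.6995e+01,  1.8000e-02,
        8.0000e-03, -0.0000e+00]), 'position': array([0.185, 0.597, 0.231]), 'tool_rot': array([-3.141,  0.   ,  2.841]), 'force': array([ 0.268,  0.214, -0.187]), 'moment': array([-0.044, -0.027, -0.009]), 'finger_force': np.float64(0.0), 'grip_width': np.float64(0.086)}
vial_case top [(0.84, array([254., 120.,  23.,  64.])), (0.81, array([221., 255.,  51.,  58.])), (0.59, array([227., 193.,  58.,  47.])), (0.59, array([304., 214.,  53.,  42.]))]
vial_case scene [(0.82, array([325., 126.,  13.,  38.])), (0.79, array([363., 188.,  51.,  46.])), (0.67, array([343., 153.,  26.,  45.])), (0.56, array([280., 169.,  34.,  44.]))]
mixer top [(0.62, array([369., 173.,  78.,  78.])), (0.59, array([224., 192.,  64.,  47.]))]
mixer scene [(0.93, array([212., 193.,  80.,  79.]))]
saline top [(0.61, array([325., 104.,  27.,  31.]))]
saline scene [(0.92, array([345., 230.,  20.,  43.]))]
basket top [(0.57, array([125., 178.,  62.,  82.]))]
basket scene [(0.6, array([380., 113.,  66.,  57.])), (0.24, array([340., 154.,  27.,  40.]))]
glove_box top [(0.95, array([471., 155.,  55.,  85.]))]
glove_box scene [(0.56, array([149., 240.,  65.,  90.]))]
dome_top top [(0.72, array([372., 175.,  73.,  76.]))]
dome_top scene [(0.7, array([213., 192.,  81.,  76.]))]
```

View pics/top0.png

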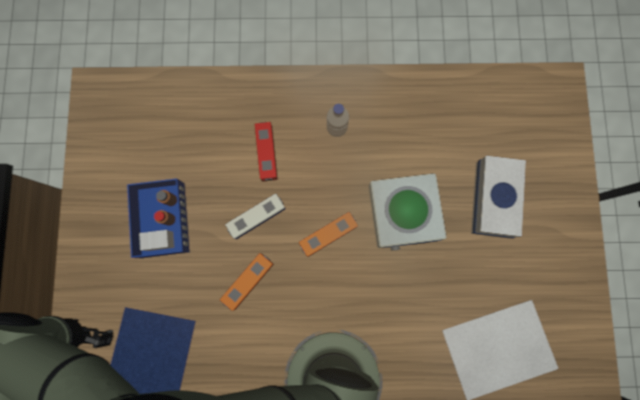

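View pics/scene0.png

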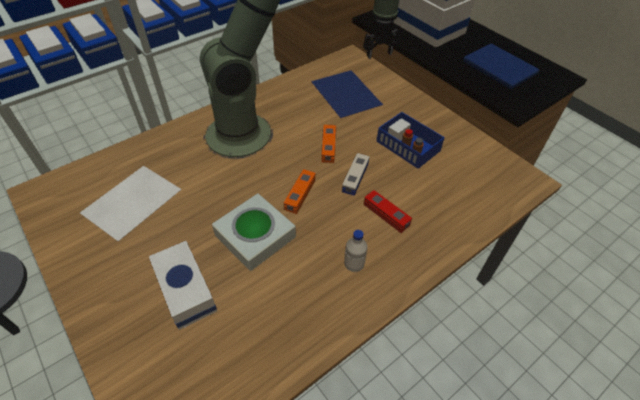

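The look-alikes in the top view are red (265,151), orange (247,281) and orange (328,234). The white-lidded case at (255,216) is the target, also seen in the scene view at (356,173) with a blue body. The dome is at (408,209). Next I'll localise both and check a close crop.

```bash
python3 - <<'E'
from h import *
f=grab('top');im=f['frame'];hsv=cv2.cvtColor(im,cv2.COLOR_BGR2HSV)
ms=optics.masks_of('vial_case','top')
for m in ms:
    r=m['region'].astype(np.uint8)
    (cx,cy),wh,an=cv2.minAreaRect(cv2.findNonZero(r))
    P=unproj(f,cx,cy,.046)
    c=cv2.boxPoints(((cx,cy),wh,an));W=np.array([unproj(f,*q,.046) for q in c])
    print(round(m['p'],2),(round(cx),round(cy)),P.round(4),[np.round(W[i+1]-W[i],3)[:2] for i in range(2)],im[m['region']].mean(0).round())
# white lid of target
w=((hsv[...,1]<60)&(hsv[...,2]>120)).astype(np.uint8);w[:, :215]=0;w[:,295:]=0;w[:185]=0;w[245:]=0
w=cv2.morphologyEx(w,cv2.MORPH_CLOSE,np.ones((5,5)))
n,l,st,ce=cv2.connectedComponentsWithStats(w);k=1+np.argmax(st[1:,4])
(cx,cy),wh,an=cv2.minAreaRect(cv2.findNonZero((l==k).astype(np.uint8)))
W=np.array([unproj(f,*q,.046) for q in cv2.boxPoints(((cx,cy),wh,an))])
print('lid',cx,cy,wh,unproj(f,cx,cy,.046),[W[i+1]-W[i] for i in range(2)])
g=((hsv[...,0]>40)&(hsv[...,0]<85)&(hsv[...,1]>120)).astype(np.uint8);g[:, :360]=0;g[:,460:]=0
n,l,st,ce=cv2.connectedComponentsWithStats(g);k=1+np.argmax(st[1:,4])
print('dome',st[k],ce[k],unproj(f,*ce[k],.09))
s=grab('scene');hs=cv2.cvtColor(s['frame'],cv2.COLOR_BGR2HSV)
g=((hs[...,0]>40)&(hs[...,0]<85)&(hs[...,1]>120)).astype(np.uint8);g[:180]=0
n,l,st,ce=cv2.connectedComponentsWithStats(g);k=1+np.argmax(st[1:,4])
print('dome scene',st[k],ce[k],unproj(s,*ce[k],.095))
for n,z in [('saline',.1),('basket',.075),('glove_box',.09),('mixer',.08)]:
    for m in optics.masks_of(n,'top')[:1]:
        x,y,w,h=m['rect'];print(n,[unproj(f,*q,z)[:2].round(3) for q in [(x,y),(x+w,y+h)]])
cam=-np.array(f['R']).T@np.array(f['t']);print(cam,foc(f))
a=im[180:250,210:300];b=s['frame'][140:210,320:410]
cv2.imwrite('pics/c1.png',cv2.resize(np.hstack([a,b]),None,fx=4,fy=4,interpolation=2))
E
```

```text
0.67 (266, 151) [0.6863 0.1979 0.046 ] [array([ 0.005, -0.06 ]), array([-0.191, -0.017])] [ 57.  66. 144.]
0.66 (256, 217) [0.4835 0.2276 0.046 ] [array([ 0.094, -0.157]), array([-0.05, -0.03])] [142. 154. 155.]
0.66 (247, 282) [0.2902 0.2517 0.046 ] [array([ 0.139, -0.12 ]), array([-0.037, -0.043])] [ 64. 105. 156.]
0.63 (329, 235) [0.4258 0.0073 0.046 ] [array([ 0.092, -0.163]), array([-0.053, -0.029])] [ 71. 110. 156.]
lid 254.2060089111328 215.3347625732422 (17.426239013671875, 61.71247863769531) [0.48727559 0.23225743 0.046     ] [array([ 0.09702108, -0.15829516,  0.        ]), array([-0.04620773, -0.02791651,  0.        ])]
dome [418 205   1   1   1] [418. 205.] [ 0.50571339 -0.25648701  0.09      ]
dome scene [236 211  35  27 735] [252.89115646 223.97414966] [ 0.50331286 -0.23171957  0.095     ]
saline [array([0.823, 0.008]), array([ 0.719, -0.062])]
basket [array([0.599, 0.612]), array([0.362, 0.412])]
glove_box [array([ 0.652, -0.43 ]), array([ 0.406, -0.565])]
mixer [array([ 0.602, -0.118]), array([ 0.364, -0.336])]
[0.31827821 0.02153743 1.3937751 ] 447.5850035922476
```

View pics/c1.png

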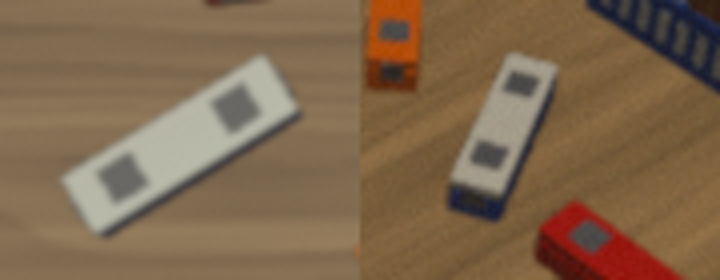

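The crop confirms a white lid with grey latches and a blue body. The case is at about (0.486, 0.231) with its long axis along (0.525, -0.853), and the dome is at about (0.504, -0.234). I'll move above the case.

```bash
python3 -m handwheel '[{"dx":-4.9,"dy":-3.2,"dz":0.4,"claw":100},{"dx":-4.9,"dy":-3.2,"dz":0.4},{"dx":-4.9,"dy":-3.2,"dz":0.4},{"dx":-4.9,"dy":-3.2,"dz":0.4},{"dx":-4.9,"dy":-3.2,"dz":0.4},{"dx":-4.9,"dy":-3.2,"dz":0.4},{"dx":-4.9,"dy":-3.2,"dz":0.4},{"dx":-4.9,"dy":-3.2,"dz":0.4}]' 60; python3 -m handwheel '[{"wz":0.18},{"wz":0.18},{"wz":0.18},{"wz":0.18},{"dx":0}]'
cat >> h.py <<'E'
def tgt(P,yaw):
    "needed dx,dy,dz (cm) then wz to bring TCP to P,yaw"
    from scipy.spatial.transform import Rotation as Ro
    s=monitor.observe();R=Ro.from_euler('xyz',s['tool_rot']).as_matrix()
    d=R.T@(np.array(P)-s['position'])*100
    print('t',round(float(s['clock']),2),'pos',np.round(s['position'],4),'rot',np.round(s['tool_rot'],3),'dxyz',d.round(2),'wz',round((s['tool_rot'][2]-yaw+np.pi)%(2*np.pi)-np.pi,3))
E
python3 - <<'E'
from h import *
tgt([.486,.231,.02],2.122)
f=grab('wrist','w1.png')
for m in optics.masks_of('vial_case','wrist'):
    print(m['p'],m['rect'])
    r=m['region'].astype(np.uint8);b=cv2.minAreaRect(cv2.findNonZero(r));W=np.array([unproj(f,*q,.046) for q in cv2.boxPoints(b)]);print(b,W.mean(0),W[1]-W[0],W[2]-W[1])
E
```

```text
t 1.05 pos [0.1852 0.5969 0.2313] rot [ 3.142 -0.     2.841] dxyz [-39.57 -26.04  21.13] wz 0.719
0.72 [46.9, 255.9, 75.7, 74.0]
((84.23529815673828, 295.058837890625), (63.54433059692383, 79.06661224365234), 14.03624439239502) [0.24056532 0.30885909 0.046     ] [-0.0788781   0.06892921  0.        ] [0.03594182 0.05436859 0.        ]schema error: expected keys dx, dy, dz, wx, wy, wz, claw
schema error: expected keys dx, dy, dz, wx, wy, wz, claw
```

View pics/w1.png

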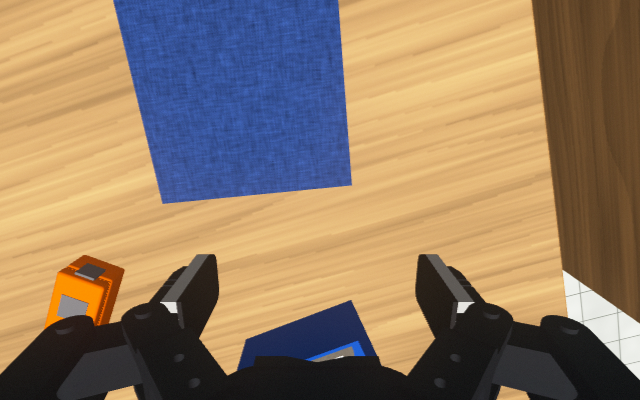

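Both moves were refused, because every row needs all seven keys. The arm hasn't moved, and the wrist view shows only the orange look-alike (85,295).

```bash
python3 -m handwheel '[{"dx":-4.9,"dy":-3.2,"dz":0.4,"wx":0,"wy":0,"wz":0,"claw":100},{"dx":-4.9,"dy":-3.2,"dz":0.4,"wx":0,"wy":0,"wz":0,"claw":100},{"dx":-4.9,"dy":-3.2,"dz":0.4,"wx":0,"wy":0,"wz":0,"claw":100},{"dx":-4.9,"dy":-3.2,"dz":0.4,"wx":0,"wy":0,"wz":0,"claw":100},{"dx":-4.9,"dy":-3.2,"dz":0.4,"wx":0,"wy":0,"wz":0,"claw":100},{"dx":-4.9,"dy":-3.2,"dz":0.4,"wx":0,"wy":0,"wz":0,"claw":100},{"dx":-4.9,"dy":-3.2,"dz":0.4,"wx":0,"wy":0,"wz":0,"claw":100},{"dx":-4.9,"dy":-3.2,"dz":0.4,"wx":0,"wy":0,"wz":0,"claw":100}]' 60; python3 -m handwheel '[{"dx":0,"dy":0,"dz":0,"wx":0,"wy":0,"wz":0.18,"claw":100},{"dx":0,"dy":0,"dz":0,"wx":0,"wy":0,"wz":0.18,"claw":100},{"dx":0,"dy":0,"dz":0,"wx":0,"wy":0,"wz":0.18,"claw":100},{"dx":0,"dy":0,"dz":0,"wx":0,"wy":0,"wz":0.18,"claw":100},{"dx":0,"dy":0,"dz":0,"wx":0,"wy":0,"wz":0,"claw":100}]'
python3 - <<'E'
from h import *
tgt([.486,.231,.02],2.122)
f=grab('wrist','w2.png')
for m in optics.masks_of('vial_case','wrist'):
    r=m['region'].astype(np.uint8);b=cv2.minAreaRect(cv2.findNonZero(r));W=np.array([unproj(f,*q,.046) for q in cv2.boxPoints(b)]);print(m['p'],m['rect'],b,W.mean(0),W[1]-W[0],W[2]-W[1])
E
```

```text
clock: 2.15
position: [0.4848, 0.2348, 0.1994]
tool_rot: [3.141, 0.0, 2.841]
force: [0.1, 0.8, 0.7]
grip_width: 0.0853
finger_force: 0.0
clock: 2.78
position: [0.4837, 0.2365, 0.1993]
tool_rot: [3.142, 0.0, 2.122]
force: [-0.4, 0.7, 0.6]
grip_width: 0.0854
finger_force: 0.0
t 2.77 pos [0.4837 0.2365 0.1993] rot [3.142 0.    2.122] dxyz [-0.58 -0.09 17.93] wz 0.0
0.91 [122.7, 238.7, 69.7, 65.5] ((151.32847595214844, 263.8467102050781), (50.74027633666992, 87.57283020019531), 46.54815673828125) [0.38869762 0.08065202 0.046     ] [0.02730516 0.09042323 0.        ] [ 0.04420883 -0.01694329  0.        ]
0.77 [375.9, 241.3, 172.8, 80.3] ((459.63616943359375, 300.2584533691406), (166.985595703125, 58.82485580444336), 24.20588493347168) [0.67298897 0.20650693 0.046     ] [-0.0131027   0.06010193  0.        ] [0.17520521 0.01934348 0.        ]
0.72 [287.9, 77.8, 63.4, 196.8] ((316.4999694824219, 176.99996948242188), (60.99999237060547, 193.99996948242188), -0.0) [0.48437567 0.23357841 0.046     ] [-0.09023608  0.15598431  0.        ] [0.04318935 0.02649802 0.        ]
0.58 [73.8, 0.0, 137.6, 155.4] ((146.70620727539062, 64.87045288085938), (179.06179809570312, 78.11299133300781), 64.98310852050781) [0.31537984 0.24446313 0.046     ] [0.03821354 0.04969785 0.        ] [ 0.1044037  -0.07873871  0.        ]
```

View pics/w2.png

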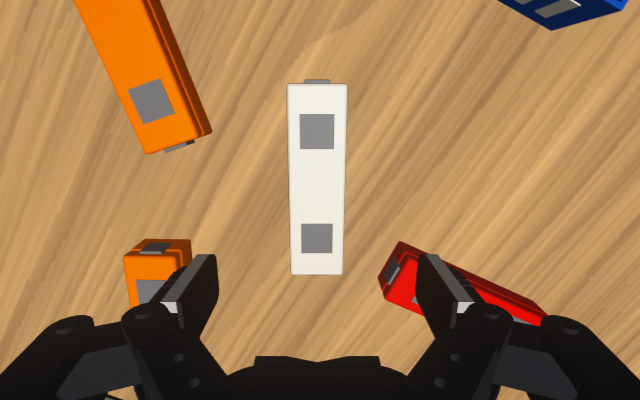

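The wrist view shows the white case aligned between the fingers, with its lid spanning rows 84-274 at column 317. I'll descend and grip at the middle.

```bash
python3 -m handwheel '[{"dx":-0.4,"dy":-0.1,"dz":5,"wx":0,"wy":0,"wz":0,"claw":100},{"dx":0,"dy":0,"dz":5,"wx":0,"wy":0,"wz":0,"claw":100},{"dx":0,"dy":0,"dz":5,"wx":0,"wy":0,"wz":0,"claw":100},{"dx":0,"dy":0,"dz":3.7,"wx":0,"wy":0,"wz":0,"claw":100},{"dx":0,"dy":0,"dz":0,"wx":0,"wy":0,"wz":0,"claw":100}]' 100; python3 - <<'E'
from h import *
s=monitor.observe();print(s['position'],s['force'],s['moment'])
E
python3 -m handwheel '[{"dx":0,"dy":0,"dz":0,"wx":0,"wy":0,"wz":0,"claw":0},{"dx":0,"dy":0,"dz":0,"wx":0,"wy":0,"wz":0,"claw":0},{"dx":0,"dy":0,"dz":0,"wx":0,"wy":0,"wz":0,"claw":0},{"dx":0,"dy":0,"dz":0,"wx":0,"wy":0,"wz":0,"claw":0},{"dx":0,"dy":0,"dz":-0.3,"wx":0,"wy":0,"wz":0,"claw":0},{"dx":0,"dy":0,"dz":-1.5,"wx":0,"wy":0,"wz":0,"claw":0},{"dx":0,"dy":0,"dz":-1.5,"wx":0,"wy":0,"wz":0,"claw":0},{"dx":0,"dy":0,"dz":0,"wx":0,"wy":0,"wz":0,"claw":0}]'
cat >> h.py <<'E'
def feel(n=12):
    from scipy.spatial.transform import Rotation as Ro
    F=[];M=[]
    for i in range(n):
        grab('wrist') if i<n-1 else grab('wrist','last_w.png')
        s=monitor.observe();F.append(s['force']);M.append(s['moment'])
    F=np.array(F);M=np.array(M);R=Ro.from_euler('xyz',s['tool_rot']).as_matrix()
    print('t',s['clock'],'F',F.mean(0).round(3),F.std(0).round(3),'M',M.mean(0).round(4),M.std(0).round(4),'Mtool',(R.T@M.mean(0)).round(4),'pos',np.round(s['position'],4),'rot',np.round(s['tool_rot'],4),'w',s['grip_width'],s['finger_force'])
E
python3 -c "
from h import *
feel()"
```

```text
clock: 3.5
position: [0.4837, 0.2315, 0.0104]
tool_rot: [-3.137, -0.0, 2.123]
force: [0.3, 0.2, 0.1]
grip_width: 0.0859
finger_force: 0.0
[0.48368811 0.23153311 0.01044832] [0.32397512 0.20890017 0.05402116] [-0.00230288 -0.03128589  0.03481143]
clock: 4.5
position: [0.4857, 0.2328, 0.0469]
tool_rot: [3.139, 0.0, 2.121]
force: [-0.2, 0.3, -6.4]
grip_width: 0.0507
finger_force: 105.6
t 5.1 F [-0.324  0.056 -6.274] [0.525 0.596 0.52 ] M [ 0.1306  0.0886 -0.0007] [0.0333 0.0341 0.0277] Mtool [0.0073 0.1576 0.0007] pos [0.4849 0.2323 0.0452] rot [-3.1414  0.      2.1207] w 0.05058848820485783 105.6394350528717
```

The case weighs about 0.64 kg and its balance point is about 25 mm from the middle, towards tool -x. I'll carry it to above the dome.

```bash
python3 -m handwheel '[{"dx":-3,"dy":-1.8,"dz":-3,"wx":0,"wy":0,"wz":0,"claw":0},{"dx":-4.8,"dy":-2.9,"dz":-2.5,"wx":0,"wy":0,"wz":0,"claw":0},{"dx":-5,"dy":-3,"dz":-2,"wx":0,"wy":0,"wz":0,"claw":0},{"dx":-5,"dy":-3,"dz":-2,"wx":0,"wy":0,"wz":0,"claw":0},{"dx":-5,"dy":-3,"dz":-1,"wx":0,"wy":0,"wz":0,"claw":0},{"dx":-5,"dy":-3,"dz":0,"wx":0,"wy":0,"wz":0,"claw":0},{"dx":-5,"dy":-3,"dz":0,"wx":0,"wy":0,"wz":0,"claw":0},{"dx":-3.5,"dy":-2.1,"dz":0,"wx":0,"wy":0,"wz":0,"claw":0}]'; python3 -m handwheel '[{"dx":-1.9,"dy":-1.1,"dz":0,"wx":0,"wy":0,"wz":0,"claw":0},{"dx":0,"dy":0,"dz":0,"wx":0,"wy":0,"wz":0,"claw":0},{"dx":0,"dy":0,"dz":0,"wx":0,"wy":0,"wz":0,"claw":0}]'
python3 - <<'E'
from h import *
feel(30)
tgt([.491,-.213,.116],2.122)
print(monitor.observe()['qpos'].round(2))
grab('scene','s2.png')
f=grab('top','t2.png')
for n,z in [('mixer',.08)]:
  for c in ['top','scene']:
   g=grab(c)
   for m in optics.masks_of(n,c)[:1]:
    b=cv2.minAreaRect(cv2.findNonZero(m['region'].astype(np.uint8)));print(c,b,unproj(g,*b[0],.08))
a=cv2.imread('pics/s2.png')[150:290,170:330];b=f['frame'][150:290,330:490]
cv2.imwrite('pics/c2.png',cv2.resize(np.hstack([a,b]),None,fx=2.5,fy=2.5,interpolation=2))
E
```

```text
clock: 6.1
position: [0.4882, -0.1939, 0.1504]
tool_rot: [-3.141, 0.0, 2.119]
force: [1.1, 1.3, -6.4]
grip_width: 0.0507
finger_force: 107.3
clock: 6.48
position: [0.4893, -0.2124, 0.1502]
tool_rot: [-3.142, -0.001, 2.121]
force: [0.5, -0.0, -6.5]
grip_width: 0.0504
finger_force: 107.3
t 7.975 F [-0.036 -0.028 -6.044] [0.653 0.455 0.56 ] M [0.1378 0.0853 0.001 ] [0.0289 0.028  0.0452] Mtool [ 0.0007  0.1621 -0.001 ] pos [ 0.4894 -0.2131  0.1503] rot [-3.1416  0.      2.1207] w 0.05055922810656416 107.30355262756348
t 7.97 pos [ 0.4894 -0.2131  0.1503] rot [-3.142  0.     2.121] dxyz [-0.08  0.14  3.43] wz -0.001
[ 0.15  0.5   0.21  1.93 -0.15  0.74  0.99]
top ((385.0, 212.5), (69.0, 34.0), 90.0) [ 0.48608137 -0.15982851  0.08      ]
scene ((253.61056518554688, 229.14332580566406), (61.28395080566406, 69.88043975830078), 52.352378845214844) [ 0.51223291 -0.2363253   0.08      ]
```

View pics/c2.png

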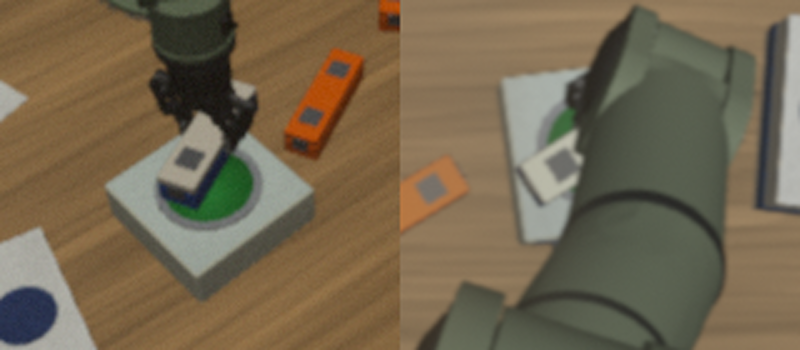

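The case is held level over the dome, with its heavy end towards the lower left in the left crop and the ring and dome fully in view. I'll refine the dome centre from the first pictures.

```bash
python3 - <<'E'
from h import *
from scipy.optimize import least_squares
for c,p,(u,v) in [('top','top0.png',(408,209)),('scene','scene0.png',(253,223))]:
    f=grab(c);im=cv2.imread('pics/'+p)
    b,g,r=[im[...,i].astype(int) for i in range(3)]
    m=((g-r>25)&(g-b>20)).astype(np.uint8)
    k=np.zeros_like(m);k[v-40:v+40,u-45:u+45]=1;m*=k
    m=cv2.morphologyEx(m,cv2.MORPH_CLOSE,np.ones((5,5)))
    ct=max(cv2.findContours(m,0,2)[0],key=cv2.contourArea)
    W=np.array([unproj(f,*q,.08)[:2] for q in ct[:,0]])
    s=least_squares(lambda x:np.hypot(*(W-x[:2]).T)-x[2],[.5,-.23,.06],loss='soft_l1',f_scale=.002).x
    M=cv2.moments(m,True);cu,cv_=M['m10']/M['m00'],M['m01']/M['m00']
    print(c,m.sum(),'circ',s,'cent.08',unproj(f,cu,cv_,.08),'rms',np.std(np.hypot(*(W-s[:2]).T)))
E
```

```text
top 1163 circ [ 0.49603399 -0.22948562  0.05601427] cent.08 [ 0.49568084 -0.2295356   0.08      ] rms 0.0010120054320124207
scene 789 circ [ 0.49186786 -0.22634862  0.05699185] cent.08 [ 0.49304377 -0.22700269  0.08      ] rms 0.0013185328334013706
```

Both cameras agree: the dome centre is about (0.496, -0.2285). I'll shift, then lower gently.

```bash
python3 -m handwheel '[{"dx":0.97,"dy":-0.24,"dz":0,"wx":0,"wy":0,"wz":0,"claw":0},{"dx":0,"dy":0,"dz":1.5,"wx":0,"wy":0,"wz":0,"claw":0},{"dx":0,"dy":0,"dz":1.4,"wx":0,"wy":0,"wz":0,"claw":0},{"dx":0,"dy":0,"dz":0.2,"wx":0,"wy":0,"wz":0,"claw":0},{"dx":0,"dy":0,"dz":0,"wx":0,"wy":0,"wz":0,"claw":0}]'; python3 -m handwheel '[{"dx":0,"dy":0,"dz":0.15,"wx":0,"wy":0,"wz":0,"claw":0},{"dx":0,"dy":0,"dz":0,"wx":0,"wy":0,"wz":0,"claw":0}]';python3 -m handwheel '[{"dx":0,"dy":0,"dz":0.15,"wx":0,"wy":0,"wz":0,"claw":0},{"dx":0,"dy":0,"dz":0,"wx":0,"wy":0,"wz":0,"claw":0}]'; python3 -c "
from h import *
feel(10)"
```

```text
clock: 9.0
position: [0.4821, -0.2058, 0.1191]
tool_rot: [-3.141, -0.001, 2.121]
force: [-5.4, 5.3, 14.5]
grip_width: 0.0508
finger_force: 110.3
clock: 9.25
position: [0.482, -0.2056, 0.1188]
tool_rot: [3.141, -0.001, 2.121]
force: [-16.3, 11.5, 44.5]
grip_width: 0.0506
finger_force: 114.1
clock: 9.5
position: [0.482, -0.2055, 0.1185]
tool_rot: [3.14, -0.001, 2.12]
force: [-26.0, 17.0, 74.4]
grip_width: 0.0503
finger_force: 117.9
t 10.0 F [-25.753  16.825  75.277] [0.776 0.527 0.527] M [ 2.3846  5.1628 -0.3064] [0.0297 0.0384 0.0284] Mtool [3.1567 4.7298 0.3151] pos [ 0.482  -0.2055  0.1185] rot [ 3.1404e+00 -1.0000e-03  2.1204e+00] w 0.050448889343756326 117.90609240531921
```

The case touched about 3 mm early and I pressed harder than I meant to. I'll back off to hover and check for tilt.

```bash
python3 -m handwheel '[{"dx":0,"dy":0,"dz":-0.3,"wx":0,"wy":0,"wz":0,"claw":0},{"dx":0,"dy":0,"dz":-0.3,"wx":0,"wy":0,"wz":0,"claw":0},{"dx":0,"dy":0,"dz":0,"wx":0,"wy":0,"wz":0,"claw":0}]'; python3 - <<'E'
from h import *
feel(8)
a=cv2.imread('pics/last_w.png');a=cv2.resize(a,(480,300));f=grab('scene')['frame'][165:255,195:315]
cv2.imwrite('pics/c3.png',np.hstack([a,cv2.resize(f[:,:],(320,300),interpolation=2)[:, :]]))
f=grab('scene')
print([proj(f,p) for p in [(.496,-.2285,.105),(.482,-.2055,.12)]])
E
```

```text
clock: 10.38
position: [0.4822, -0.206, 0.1218]
tool_rot: [-3.141, -0.0, 2.121]
force: [1.0, 0.5, -6.3]
grip_width: 0.0506
finger_force: 107.8
t 10.775 F [-0.144  0.066 -5.952] [0.484 0.32  0.344] M [ 0.152   0.0746 -0.0138] [0.0108 0.0144 0.0269] Mtool [-0.0158  0.1686  0.0138] pos [ 0.4823 -0.206   0.1222] rot [-3.1415e+00 -1.0000e-04  2.1208e+00] w 0.05056693893662593 107.80291199684143
[(np.float64(252.2233565018188), np.float64(220.2195769337767)), (np.float64(255.4626470725383), np.float64(211.34363193105617))]
```

View pics/c3.png

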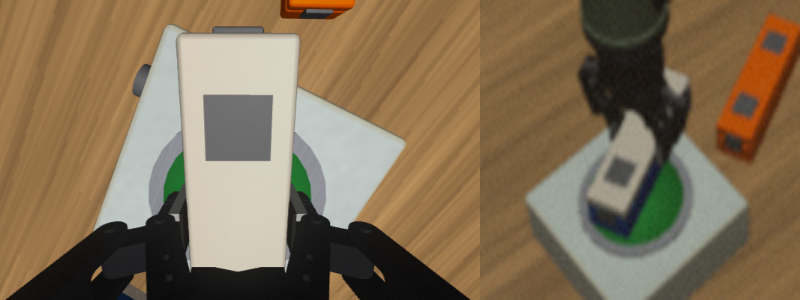

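The wrist view shows the lid centred over the ring (column 238, against the ring's 237). I'll touch down lightly, then open a little.

```bash
python3 -m handwheel '[{"dx":0,"dy":0,"dz":0.22,"wx":0,"wy":0,"wz":0,"claw":0},{"dx":0,"dy":0,"dz":0,"wx":0,"wy":0,"wz":0,"claw":0},{"dx":0,"dy":0,"dz":0,"wx":0,"wy":0,"wz":0,"claw":0}]' 20; python3 - <<'E'
from h import *
feel(6)
E
```

```text
clock: 11.25
position: [0.4822, -0.2061, 0.1201]
tool_rot: [-3.142, -0.0, 2.121]
force: [-0.1, 0.7, -5.7]
grip_width: 0.0503
finger_force: 107.7
t 11.55 F [-0.381  0.084 -5.923] [0.366 0.484 0.416] M [0.1372 0.0924 0.0111] [0.0342 0.0277 0.029 ] Mtool [ 0.0071  0.1653 -0.0111] pos [ 0.4823 -0.206   0.1201] rot [3.1416e+00 1.0000e-04 2.1208e+00] w 0.050439629501635753 107.72057175636292
```

```bash
python3 -m handwheel '[{"dx":0,"dy":0,"dz":0.07,"wx":0,"wy":0,"wz":0,"claw":0},{"dx":0,"dy":0,"dz":0,"wx":0,"wy":0,"wz":0,"claw":0},{"dx":0,"dy":0,"dz":0,"wx":0,"wy":0,"wz":0,"claw":0}]' 20
```

```text
clock: 11.92
position: [0.4823, -0.206, 0.1194]
tool_rot: [3.142, 0.0, 2.121]
force: [0.2, -0.5, -5.9]
grip_width: 0.0507
finger_force: 107.7
```

```bash
python3 -m handwheel '[{"dx":0,"dy":0,"dz":0.05,"wx":0,"wy":0,"wz":0,"claw":0},{"dx":0,"dy":0,"dz":0,"wx":0,"wy":0,"wz":0,"claw":0}]' 20;python3 -m handwheel '[{"dx":0,"dy":0,"dz":0.05,"wx":0,"wy":0,"wz":0,"claw":0},{"dx":0,"dy":0,"dz":0,"wx":0,"wy":0,"wz":0,"claw":0}]' 20
```

```text
clock: 12.18
position: [0.4823, -0.206, 0.1192]
tool_rot: [3.141, 0.0, 2.121]
force: [-2.9, 1.5, 3.8]
grip_width: 0.0503
finger_force: 109.0
clock: 12.42
position: [0.4823, -0.2059, 0.1191]
tool_rot: [3.141, 0.0, 2.121]
force: [-6.3, 3.7, 15.0]
grip_width: 0.0505
finger_force: 110.4
```

```bash
python3 -m handwheel '[{"dx":0,"dy":0,"dz":-0.07,"wx":0,"wy":0,"wz":0,"claw":0},{"dx":0,"dy":0,"dz":0,"wx":0,"wy":0,"wz":0,"claw":0},{"dx":0,"dy":0,"dz":0,"wx":0,"wy":0,"wz":0,"claw":66},{"dx":0,"dy":0,"dz":0,"wx":0,"wy":0,"wz":0,"claw":66},{"dx":0,"dy":0,"dz":0,"wx":0,"wy":0,"wz":0,"claw":66},{"dx":0,"dy":0,"dz":0,"wx":0,"wy":0,"wz":0,"claw":66}]' 40; python3 - <<'E'
from h import *
feel(8)
a=cv2.imread('pics/last_w.png');a=cv2.resize(a,(480,300));f=grab('scene')['frame'][165:255,195:315]
cv2.imwrite('pics/c4.png',np.hstack([a,cv2.resize(f[:,:],(320,300),interpolation=2)[:, :]]))
E
```

```text
clock: 13.18
position: [0.4823, -0.2061, 0.1191]
tool_rot: [3.142, 0.0, 2.121]
force: [-1.0, -0.8, 0.4]
grip_width: 0.0561
finger_force: 0.0
t 13.575 F [ 0.093  0.088 -0.202] [0.466 0.443 0.429] M [ 0.017  -0.0016  0.0089] [0.0259 0.029  0.0224] Mtool [-0.0103  0.0136 -0.0089] pos [ 0.4823 -0.206   0.1191] rot [-3.1416e+00  1.0000e-04  2.1208e+00] w 0.05605712897489832 0.0
```

View pics/c4.png

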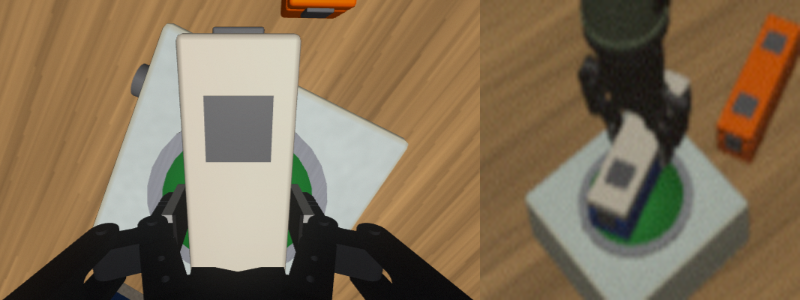

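Released: the wrist force is about zero and the case has hardly moved. I'll open fully, rise straight up and measure the tilt.

```bash
python3 -m handwheel '[{"dx":0,"dy":0,"dz":0,"wx":0,"wy":0,"wz":0,"claw":100},{"dx":0,"dy":0,"dz":0,"wx":0,"wy":0,"wz":0,"claw":100},{"dx":0,"dy":0,"dz":0,"wx":0,"wy":0,"wz":0,"claw":100},{"dx":0,"dy":0,"dz":-1,"wx":0,"wy":0,"wz":0,"claw":100},{"dx":0,"dy":0,"dz":-4,"wx":0,"wy":0,"wz":0,"claw":100},{"dx":0,"dy":0,"dz":-5,"wx":0,"wy":0,"wz":0,"claw":100},{"dx":0,"dy":0,"dz":-5,"wx":0,"wy":0,"wz":0,"claw":100},{"dx":0,"dy":0,"dz":-3,"wx":0,"wy":0,"wz":0,"claw":100}]' 40; python3 -m handwheel '[{"dx":0,"dy":0,"dz":0,"wx":0,"wy":0,"wz":0,"claw":100},{"dx":0,"dy":0,"dz":0,"wx":0,"wy":0,"wz":0,"claw":100},{"dx":0,"dy":0,"dz":0,"wx":0,"wy":0,"wz":0,"claw":100}]'
cat > tilt.py <<'E'
from h import *
from scipy.optimize import least_squares
from scipy.spatial.transform import Rotation as Ro
def lid(f,im):
    hsv=cv2.cvtColor(im,cv2.COLOR_BGR2HSV);w=((hsv[...,1]<45)&(hsv[...,2]>205)).astype(np.uint8)
    w=cv2.morphologyEx(w,cv2.MORPH_OPEN,np.ones((5,5)))
    n,l,st,ce=cv2.connectedComponentsWithStats(w);k=l[150:300,280:350];k=np.bincount(k[k>0]).argmax();ct=max(cv2.findContours((l==k).astype(np.uint8),0,1)[0],key=cv2.contourArea)
    h=cv2.convexHull(ct)[:,0].astype(float);print('bbox',st[k])
    return cv2.convexHull(ct),(l==k).astype(np.uint8)
def edges(m):
    ct=max(cv2.findContours(m,0,1)[0],key=cv2.contourArea)[:,0].astype(float)
    x0,x1=ct[:,0].min(),ct[:,0].max();y0,y1=ct[:,1].min(),ct[:,1].max();H=y1-y0
    mid=(ct[:,1]>y0+.1*H)&(ct[:,1]<y1-.1*H);xm=(x0+x1)/2;c=(ct[:,0]>xm-18)&(ct[:,0]<xm+18)
    S=[ct[mid&(ct[:,0]<xm-20)],ct[mid&(ct[:,0]>xm+20)],ct[c&(ct[:,1]<y0+.1*H)],ct[c&(ct[:,1]>y1-.1*H)]]
    L=[cv2.fitLine(s.astype(np.float32),cv2.DIST_HUBER,0,.01,.01).ravel() for s in S]
    off=[(-.5,0),(.5,0),(0,-.5),(0,.5)]
    L=[np.cross([l[2]+o[0],l[3]+o[1],1],[l[2]+o[0]+l[0],l[3]+o[1]+l[1],1]) for l,o in zip(L,off)]
    X=lambda a,b:(lambda p:p[:2]/p[2])(np.cross(a,b))
    return [X(L[0],L[2]),X(L[1],L[2]),X(L[1],L[3]),X(L[0],L[3])]  # far-left, far-right, near-right, near-left
def run(f,im):
    h,m=lid(f,im);C=np.array(edges(m));F=foc(f)
    # object: far = +toolx ; left/right
    o=np.array([[.09,-.026,0],[.09,.026,0],[-.09,.026,0],[-.09,-.026,0]])
    K=np.array([[F,0,f['cx']],[0,F,f['cy']],[0,0,1]])
    ok,rv,tv=cv2.solvePnP(o,C,K,None)
    R=np.array(f['R']).T;A=R@cv2.Rodrigues(rv)[0];c=R@(tv.ravel()-np.array(f['t']))
    print('corners',C.round(1).tolist());e=cv2.projectPoints(o,rv,tv,K,None)[0][:,0]-C;print('err',np.abs(e).max().round(2),'lid centre',c.round(4),'pitch of long axis (+ = +toolx end up) deg',np.degrees(np.arcsin(A[2,0])).round(2),'width axis (right up)',np.degrees(np.arcsin(A[2,1])).round(2),'x axis',A[:,0].round(3))
    return c,A
E
python3 - <<'E'
from tilt import *
for n in ['w2.png']: run(grab('wrist'),cv2.imread('pics/'+n))
f=grab('wrist','w5.png')
run(f,f['frame'])
E
```

```text
clock: 14.62
position: [0.4825, -0.2062, 0.3023]
tool_rot: [3.14, 0.002, 2.121]
force: [0.9, 0.7, -0.1]
grip_width: 0.0853
finger_force: 0.0
clock: 15.0
position: [0.4819, -0.2059, 0.2984]
tool_rot: [-3.141, -0.001, 2.121]
force: [-0.4, 0.0, 0.5]
grip_width: 0.0851
finger_force: 0.0
bbox [ 288   84   59  190 8343]
corners [[287.1, 83.5], [346.3, 83.5], [341.8, 273.5], [291.0, 273.5]]
err 0.66 lid centre [ 0.4834 -0.2104  0.1355] pitch of long axis (+ = +toolx end up) deg -3.11 width axis (right up) -0.21 x axis [-0.52   0.853 -0.054]
bbox [  288    80   147   210 15082]
corners [[347.0, 3032.1], [347.0, 337.4], [383.6, 250.1], [293.4, 361.6]]
err 616.62 lid centre [ 0.4892 -0.2132  0.4341] pitch of long axis (+ = +toolx end up) deg 5.96 width axis (right up) -83.5 x axis [ 0.523 -0.846  0.104]
```

View pics/w5.png

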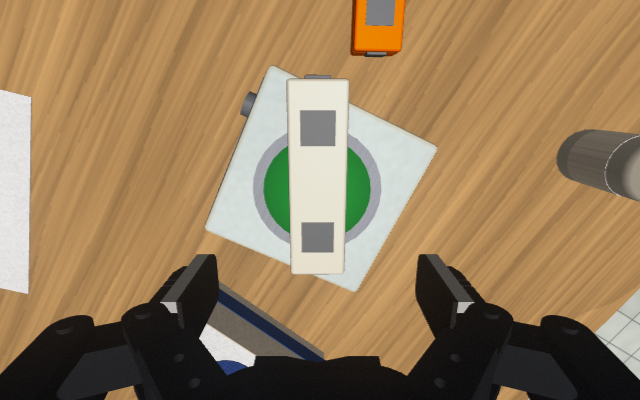

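The case balances on the dome, with its lid spanning (288-348, 80-274). The mask merged with the mixer, so I'll separate them by tint (the lid is warmer). The picture on the counter serves as the level reference.

```bash
python3 - <<'E'
import tilt; from tilt import *
def lid(f,im):
    b,r=im[...,0].astype(int),im[...,2].astype(int);v=im.max(2)
    w=((r-b>3)&(r-b<40)&(v>205)).astype(np.uint8);w[:60]=0;w[290:]=0;w[:,:270]=0;w[:,365:]=0
    w=cv2.morphologyEx(w,cv2.MORPH_OPEN,np.ones((3,3)))
    ct=max(cv2.findContours(w,0,1)[0],key=cv2.contourArea);m=np.zeros_like(w);cv2.drawContours(m,[ct],-1,1,-1);print(cv2.boundingRect(ct));return ct,m
tilt.lid=lid
f=grab('wrist')
for n in ['w2.png','w5.png']:
    im=cv2.imread('pics/'+n);print(n,im[200,300],im[150,230]);c,A=run(f,im)
cv2.imwrite('pics/_f.png',f['frame'])
run(f,f['frame'])
E
```

```text
w2.png [225 236 240] [ 90 140 182]
(288, 84, 59, 190)
corners [[287.1, 83.5], [346.3, 83.5], [341.8, 273.5], [291.0, 273.5]]
err 0.66 lid centre [ 0.4836 -0.2105  0.1356] pitch of long axis (+ = +toolx end up) deg -3.12 width axis (right up) -0.21 x axis [-0.52   0.853 -0.054]
w5.png [210 227 231] [ 78 121 156]
(288, 80, 60, 195)
corners [[287.9, 79.5], [348.1, 79.5], [342.6, 273.5], [291.5, 273.5]]
err 1.03 lid centre [ 0.4828 -0.2074  0.1406] pitch of long axis (+ = +toolx end up) deg -3.34 width axis (right up) -0.4 x axis [-0.518  0.853 -0.058]
(288, 80, 60, 195)
corners [[287.8, 79.5], [347.9, 79.5], [342.7, 273.5], [291.5, 273.5]]
err 1.01 lid centre [ 0.4827 -0.2074  0.1404] pitch of long axis (+ = +toolx end up) deg -3.64 width axis (right up) -0.35 x axis [-0.518  0.853 -0.064]
```

The measured tilt is within about 1° of the level reference, the two pictures agree (so it is still), and the robot is clear. Handing in.

```bash
python3 -c "
from workcell import job_done
print(job_done())"
```

```text
the job is handed in; nothing more can be done
None
```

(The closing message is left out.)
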